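# Drain plug out of the carver's sharpening tank

### The job

Get the sharpening tank ready to drain: first slide the top drip tray sideways, without lifting it away, off its stack onto the wooden shelf, against the steel stop strip so that it sits under the drain neck, leaving the two trays below it where they are. Then unscrew the red hexagonal plug from the neck, draw it straight out, lower it into the blue parts tray (do not drop it) and let go; leave the whetstone, gouge and wooden trough alone.

Things in the scene. Friction and masses are not known exactly. Their poses are not given: they have to be found in the camera images.
- port (a point): Mouth of the drain neck, on its level axis, 150 mm above the bench. Steel tube, 48 mm outside, 32 mm bore, standing 50 mm out of a fixed green tank (210 mm wide, underside 95 mm, top 218 mm above the bench). Axes of tank and shelf: y level along the bore INTO the tank (the plug comes out towards -y), z up. Nothing stands above neck or plug.
- plug_grip (a point): Centre of the red hexagonal plug head, on its axis; y points from head to thread. Head 38 mm across flats, 34 mm long along y. At the start one flat faces straight up, so the pairs of flats a gripper from above can take need it tilted 30 degrees about the axis, to either side. Then a flange, 44 mm across, 4 mm thick, lying against the port mouth, 21 mm from this point. Plug 0.14 kg.
- plug_tip (a point): Inner end of the plug's brass thread (30 mm diameter, 30 mm long), 51 mm from plug_grip along y. Right-hand coarse thread: unscrews anticlockwise seen from the head, comes out 4 mm per 60 degrees, lets go after about 105 degrees; at 110 to 155 degrees it draws straight out, clear after some 35 mm. Light to turn, 1 mm clearance; does not pull out while the thread holds.
- shelf_spot (a point): Where the drip tray's middle belongs: on the top (56 mm above the bench) of a fixed wooden shelf block, below the plug head, 20 mm from the port mouth. Same axes as port. Shelf 150 mm wide (x), 160 mm long (y). A steel stop strip 14 mm high stands across its far end, face 78 mm beyond this point in +y: a tray pushed against it is in place.
- tray_top_c (a point): Centre (half-way up) of the top drip tray of a stack of three beside the shelf, on its -y side. Metal, 130 mm (x) by 150 mm (y), 24 mm high, rims 8 mm wide; 0.3 kg; z up. Rims lie flat on one another, not nested. Its underside is 2 mm above the shelf top at the start; the gap between stack and shelf is 4 to 20 mm.
- tray_mid_c (a point): Centre of the middle tray of the stack, same size, to stay where it is.
- tray_low_c (a point): Centre of the lowest tray of the stack, same size, to stay where it is.
- parts_tray_in (a point): Centre of the inner floor of the blue parts tray: 160 mm (x) by 170 mm (y) outside, 26 mm high, walls and floor about 4 mm. Fixed. x, y along its sides.
- whetstone_c (a point): Brown whetstone on a wooden base, 85 by 220 mm, 36 mm high; centre. Bystander.
- blank_c (a point): Half-carved pale wooden trough, 120 by 240 mm, 70 mm high; centre. Bystander.
- gouge_c (a point): Wood-handled carving gouge lying along its y, 245 mm long, about 27 mm thick; centre. Bystander.
Mind the look-alikes: they are no part of the job. Of the things that look like the part that bears tray_top_c, the smallest one is meant.

How it is judged:
On the way, in this order (a step that is already met when the one before it is completed fails the run):
1. the top drip tray lies on the shelf under the neck, the plug still screwed in (x of tray_top_c in the frame of shelf_spot between -0.025 and 0.025 m and y of tray_top_c in the frame of shelf_spot between -0.025 and 0.025 m and z of tray_top_c in the frame of shelf_spot below 0.015 m and angle between the y axis of tray_top_c and the y axis of shelf_spot, either way round below 0.2 rad and distance of plug_grip from where it was at the start of the episode below 0.006 m), for 0.2 s.
2. the plug has been turned by about 50 to 130 degrees in the neck, not torn out (angle between the z axis of plug_grip and the z axis of port, either way round above 0.85 rad and y of plug_grip in the frame of port above -0.04 m and angle between the y axis of plug_grip and the y axis of port, either way round below 0.25 rad), for 0.1 s.
3. the plug is drawn clear of the neck ((y of plug_grip in the frame of port below -0.056 m or horizontal distance between plug_grip and port above 0.07 m)), for 0.1 s.
4. the plug is lowered into the parts tray in the gripper (x of plug_grip in the frame of parts_tray_in between -0.06 and 0.06 m and y of plug_grip in the frame of parts_tray_in between -0.065 and 0.065 m and z of plug_grip in the frame of parts_tray_in below 0.04 m and contact force between the fingers and plug above 0.5 N), for 0.04 s.
At the end, for the whole second after the job is handed in: Plug released and at rest in the blue parts tray (head centre within 60 x 65 mm of the tray middle, under 40 mm above its floor); drip tray at rest flat on the shelf, within 25 mm of its place each way and 0.2 rad of square; the two lower trays not shifted over 15 mm (x of tray_top_c in the frame of shelf_spot between -0.025 and 0.025 m and y of tray_top_c in the frame of shelf_spot between -0.025 and 0.025 m and z of tray_top_c in the frame of shelf_spot below 0.015 m and angle between the y axis of tray_top_c and the y axis of shelf_spot, either way round below 0.2 rad and x of plug_grip in the frame of parts_tray_in between -0.06 and 0.06 m and y of plug_grip in the frame of parts_tray_in between -0.065 and 0.065 m and z of plug_grip in the frame of parts_tray_in below 0.04 m and linear speed of each of plug, tray_top below 0.03 m/s); the robot touches nothing.
It fails at once if a lower tray of the stack is shifted by more than 15 mm (distance of any of tray_mid_c, tray_low_c from where it was at the start of the episode above 0.015 m).
It fails at once if a bystander (whetstone, trough, gouge) is moved by more than 25 mm (distance of any of whetstone_c, blank_c, gouge_c from where it was at the start of the episode above 0.025 m).
It fails at once if the drip tray is lifted more than about 25 mm off the stack, or thrown off (z of tray_top_c in the frame of shelf_spot above 0.04 m or z of tray_top_c in the frame of shelf_spot below -0.01 m).
It also fails if it takes over 69 s, if anything falls off the work surface, if the arm or the gripper's body presses on something with over 40 N, if the wrist force passes 120 N, or if a joint passes its speed limit or range.

### The arm

A 6-joint arm with a two-finger parallel gripper is mounted at the origin on the work surface. World frame = base frame: x ahead of the robot, y to its left, z up, the work surface at z = 0. Lengths are in m, angles in rad, forces in N, time in s.
With the tool pointing down it reaches from about 0.25 to 0.725 m from the base axis. Payload 4 kg.
Tool frame: the origin (TCP) lies midway between the tips of the shut fingers; the grasp point (between the pads) lies 19 mm behind it; z points along the fingers, y is the line along which they close (so a half turn about z gives the same grasp; the last joint's range is limited). The gripper opens to 85 mm and grips with 20 to 120 N. Pads are 22 mm wide; open, the fingers measure 114 mm over their backs; the gripper's body (76 mm by 85 mm) begins 54 mm behind the grasp point. The pads swing forward as they close: fully open they stand 13 mm farther back than shut.
Start: joints at [1.261, 0.241, 0.005, 1.335, 0, 1.571], TCP at [0.152, 0.476, 0.231] pointing down, gripper open.
Joint ranges: [-2.72, 2.72], [-1.05, 1.87], [-1.09, 1.28], [-1.99, 2.15], [-1.42, 1.44], [-3.14, 3.14]. Speed limits (rad/s): [2.79, 2.79, 3.14, 3.14, 3.14, 3.14].

### API

Orientations are given as a unit quaternion [w, x, y, z].
In Python, from workcell import manip gives the robot as it stands. The module is installed in compiled form; this text tells all that it offers.
- The arm moves only by the tool step_arm, never from a script. Its argument "increments" is a list of rows, each an object with "travel": the shift along the world's x, y, z in m, a list of three; "twist": the turn, a rotation vector about the world's x, y, z in rad, a list of three. In form: [{"travel": [x, y, z], "twist": [rx, ry, rz]}, ...]. A call has 1 to 20 rows; each row is the pose to reach, as a shift and turn from the pose commanded when the call began; what a row does not reach only later rows make up. A row lasts 1/10 s, in which the tool goes at most 50 mm and 8.59 degrees, less where a joint would pass 70% of its speed; a pose out of reach is approached as far as the arm can. A call with a gripper value outside its range is refused whole. "fingers" is the closure, from 0 (fully open) to 1 (shut), set as the call begins (left out, the last holds). The fingers move at their own pace and stop on an object; the grip force is fixed at half the most. Time passes only in rows, so rows that repeat a pose let the fingers close. It gives the time, the measured TCP pose, the force, the opening and the grip force at its end, in the units of the state.
- manip.sense(): the state, without advancing time (a new reading comes with each control period).
- manip.get_image(name): name is "scene" or "top" or "wrist"; returns a dict with "color" (420x560x3 uint8, red, green, blue), "vertical_fov" (degrees; the focal length in pixels is half the picture's height over the tangent of half this angle, whatever the lens; pixels are square), "cx", "cy" (the principal point, pixels), "D" ([k1, k2, p1, p2, k3] as OpenCV has them; the pictures are not rectified), "position" and "rotation" of the camera in the world; the wrist camera has in their place "hand_eye" (4x4, takes a point from camera to tool coordinates, whose origin is the TCP and whose axes are the flange's). Camera axes: x right, y up, looking along -z (the intrinsics and any distortion apply to the point x, -y, -z); pixel columns grow to the right and rows downward; lengths in m; the calibration is good to about 2 mm. A picture is of the moment at which its call begins: read the wrist's pose just before it. There is no depth.
- manip.hand_in(): hands the job in; it is judged then, once.
The state is a dict: "clock": time; "joints": joint angles; "dq": joint speeds; "effort": joint torques, N m; "tcp_pos": TCP position; "tcp_rot": TCP orientation; "wrist_force": force on the tool from outside, world axes, zero at the start; "wrist_torque": the same for the moment, N m; "width": finger opening in m; "grasp_force": force on a finger pad.
Only numpy, scipy, OpenCV 4.12 (cv2) and the standard library are available. Lean on these libraries where they do the work, as an engineer would, in place of code of your own. Each camera call takes 0.05 s, during which the arm holds its last target. There are 200 camera calls.

## Working session

There is one attempt and no reset: what is moved stays moved. The work goes in short steps, Python scripts to look and compute and a tool call to move; the robot and the scene stay as the last step left them, time stands still between calls to the robot, and variables do not carry over. Pictures are saved under pics/ and viewed, at most 10 in all, crops included, and the job is handed in when it is done.

Besides the shell and the picture viewer there is one more tool, called in YAML: its name, and indented under it one key for each argument. step_arm: Moves the arm, as the interface text tells. Its arguments: {"type":"object","properties":{"increments":{"type":"array","items":{"type":"object","properties":{"travel":{"type":"array","items":{"type":"number"}},"twist":{"type":"array","items":{"type":"number"}}}}},"fingers":{"type":"number"}},"required":["increments"]}

```bash
mkdir -p pics
cat > h.py <<'E'
import numpy as np, cv2, pickle
from workcell import manip
from scipy.spatial.transform import Rotation as R
def rot(q): 
    q=np.array(q,float)
    return q if q.shape==(3,3) else R.from_quat([q[1],q[2],q[3],q[0]]).as_matrix()
def grab(n,f):
    s=manip.sense(); im=manip.get_image(n)
    if 'hand_eye' in im:
        T=np.eye(4);T[:3,:3]=rot(s['tcp_rot']);T[:3,3]=s['tcp_pos'];T=T@np.array(im['hand_eye'])
        im['P'],im['Rm']=T[:3,3],T[:3,:3]
    else: im['P'],im['Rm']=np.array(im['position']),rot(im['rotation'])
    pickle.dump(im,open(f'pics/{f}.pkl','wb')); cv2.imwrite(f'pics/{f}.png',im['color'][:,:,::-1]); return im
def load(f): return pickle.load(open(f'pics/{f}.pkl','rb'))
def K(im):
    f=210/np.tan(np.radians(im['vertical_fov'])/2)
    return np.array([[f,0,im['cx']],[0,f,im['cy']],[0,0,1]])
def ray(im,uv):
    p=cv2.undistortPoints(np.array([[uv]],float),K(im),np.array(im['D'],float))[0,0]
    return im['P'],im['Rm']@np.array([p[0],-p[1],-1])
def atz(im,uv,z):
    o,d=ray(im,uv); return o+d*(z-o[2])/d[2]
def proj(im,X):
    c=(np.atleast_2d(X)-im['P'])@im['Rm']; c=c*[1,-1,-1]
    return cv2.projectPoints(c,np.zeros(3),np.zeros(3),K(im),np.array(im['D'],float))[0][:,0]
E
python3 - <<'E'
from h import *
for n in['scene','top']:
    im=grab(n,n); print(n,im['P'],im['Rm'].round(3).tolist(),im['vertical_fov'],im['D'])
s=manip.sense();print(s['tcp_rot'],s['wrist_force'],s['clock'])
a=[cv2.resize(cv2.imread(f'pics/{n}.png'),(800,600)) for n in['scene','top']]
cv2.imwrite('pics/s8.png',a[0]);cv2.imwrite('pics/t8.png',a[1])
E
```

```text
scene [1.35997218 0.18833833 0.7256058 ] [[-0.282, -0.533, 0.798], [0.959, -0.178, 0.22], [0.024, 0.827, 0.561]] 55.39593113653026 [0.00286421 0.         0.         0.         0.        ]
top [ 0.29228203 -0.0436525   1.21194918] [[0.022, 0.979, -0.203], [-1.0, 0.02, -0.01], [-0.006, 0.203, 0.979]] 52.30672205002044 [-0.10902053  0.          0.          0.          0.        ]
[-1.24715802e-04  1.54293989e-01  9.88024528e-01 -9.38453181e-04] [0.30270665 0.21290578 0.28232681] 0.1
```

View pics/s8.png

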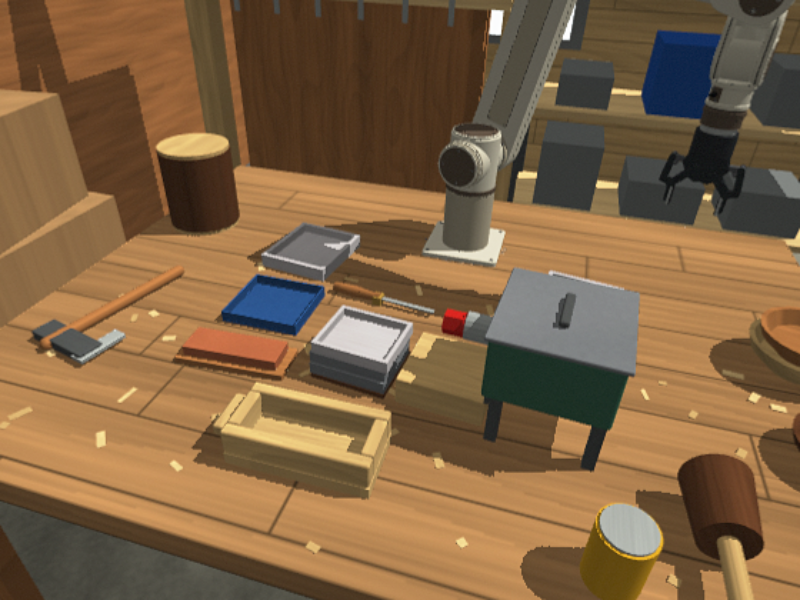

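View pics/t8.png

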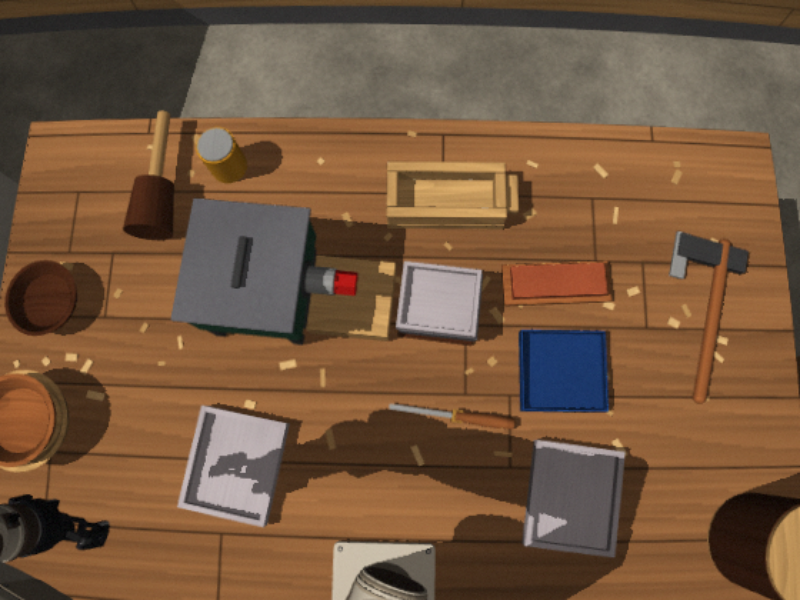

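The top view (800 px) shows the tank at (245,265), the neck and red plug at (345,283), the shelf at (350,295), and the blue tray at (563,370). There are three tray candidates:
- **Stack:** (440,300)
- **Loose tray:** (235,465)
- **Loose tray:** (575,497)

The stack fits: it is the smallest, it is three high, and it stands beside the shelf on its -y side. I'll confirm this in an enlarged crop.

Run:
```python
import cv2
a=cv2.imread('pics/top.png')[165:300,205:435]
cv2.imwrite('pics/c1.png',cv2.resize(a,None,fx=3.4,fy=3.4,interpolation=cv2.INTER_CUBIC))
b=cv2.imread('pics/scene.png')[180:290,150:380]
cv2.imwrite('pics/c2.png',cv2.resize(b,None,fx=3.4,fy=3.4,interpolation=cv2.INTER_CUBIC))
```

```text
(no output)
```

View pics/c1.png

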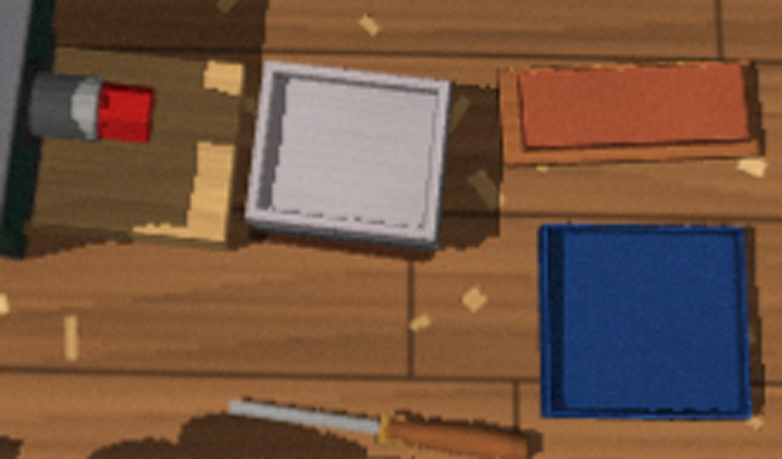

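View pics/c2.png

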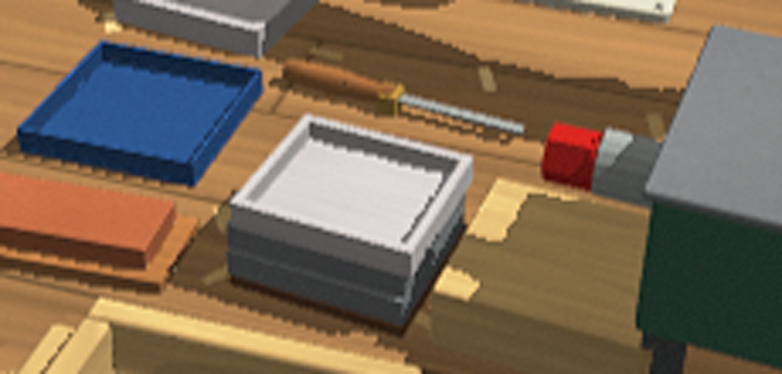

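The crops confirm it: three stacked trays with the top rim at crop corners (268,61), (449,81), (437,241) and (248,217), next to the shelf and in line with the plug head at (98–153, 83–142). Next I'll compute positions.

Run:
```python
from h import *
t=load('top'); s=load('scene')
ct=lambda x,y:(205+(x+.5)/3.4-.5,165+(y+.5)/3.4-.5)
cs=lambda x,y:(150+(x+.5)/3.4-.5,180+(y+.5)/3.4-.5)
def quad(n,im,f,pts,z):
    P=np.array([atz(im,f(*p),z)[:2] for p in pts]); e=np.roll(P,-1,0)-P
    print(n,P.mean(0).round(4),'sides',np.linalg.norm(e,axis=1).round(4),'dirs',np.degrees(np.arctan2(e[:,1],e[:,0])).round(1)); print(P.round(3).tolist())
quad('stack top',t,ct,[(268,61),(449,81),(437,241),(248,217)],.082)
quad('stack scene',s,cs,[(308,115),(473,155),(411,250),(231,205)],.082)
quad('blue top',t,ct,[(540,226),(745,228),(752,418),(543,416)],.026)
quad('blue scene',s,cs,[(105,42),(262,70),(192,163),(20,130)],.026)
for n,p in dict(sh_far=(243,62),sh_near=(235,241)).items(): print(n,atz(t,ct(*p),.056).round(4))
for n,p in dict(shs_near=(503,180),shs_far=(433,290)).items(): print(n,atz(s,cs(*p),.056).round(4))
# head end face outline from top: extreme x-corners are at axis height .150; flat top at .169
for n,p,z in[('endhi',(154,86),.150),('endlo',(151,142),.150),('flhi',(100,82),.15),('fllo',(97,140),.15),('topendmid',(153,114),.169)]: print(n,atz(t,ct(*p),z).round(4))
print('wst',[atz(t,ct(*p),.036).round(3).tolist() for p in[(520,70),(505,165),(762,150)]])
```

```text
stack top [ 0.5552 -0.0963] sides [0.147  0.1313 0.1502 0.1291] dirs [-95.4 175.6  83.8  -5.8]
[[0.627, -0.029], [0.613, -0.175], [0.482, -0.165], [0.498, -0.016]]
stack scene [ 0.5594 -0.0918] sides [0.1457 0.1284 0.1454 0.1317] dirs [ 85.5  -5.7 -93.2 174.5]
[[0.489, -0.158], [0.5, -0.013], [0.628, -0.026], [0.62, -0.171]]
blue top [ 0.4282 -0.3435] sides [0.173  0.1576 0.1723 0.1564] dirs [-89.5 179.9  90.1   0.2]
[[0.506, -0.257], [0.507, -0.43], [0.35, -0.43], [0.35, -0.257]]
blue scene [ 0.4355 -0.3382] sides [0.1636 0.1562 0.1637 0.1572] dirs [ 90.5  -0.2 -89.1 179.7]
[[0.358, -0.42], [0.356, -0.256], [0.513, -0.257], [0.515, -0.42]]
sh_far [ 0.6333 -0.0079  0.056 ]
sh_near [ 0.4834 -0.0052  0.056 ]
shs_near [0.4913 0.0112 0.056 ]
shs_far [ 0.6367 -0.0057  0.056 ]
endhi [0.5854 0.0562 0.15  ]
endlo [0.5418 0.0568 0.15  ]
flhi [0.5878 0.0974 0.15  ]
fllo [0.5426 0.0975 0.15  ]
topendmid [0.5587 0.0543 0.169 ]
wst [[0.637, -0.241, 0.036], [0.555, -0.227, 0.036], [0.572, -0.444, 0.036]]
```

Run:
```python
from h import *
t=load('top'); s=load('scene')
for im,pts in((t,[(196,200),(311,207),(302,334),(173,321)]),(s,[(515,270),(638,291),(635,369),(487,354)])):
    P=np.array([atz(im,(p[0]*.7,p[1]*.7),.218)[:2] for p in pts]);e=np.roll(P,-1,0)-P
    print(P.round(3).tolist(),np.degrees(np.arctan2(e[:,1],e[:,0])).round(1),np.linalg.norm(e,axis=1).round(3))
```

```text
[[0.692, 0.34], [0.681, 0.135], [0.458, 0.137], [0.475, 0.359]] [-93.2 179.3  85.6  -4.9] [0.206 0.223 0.222 0.218]
[[0.478, 0.16], [0.481, 0.363], [0.692, 0.348], [0.723, 0.149]] [ 89.3  -4.2 -81.1 177.4] [0.203 0.212 0.201 0.245]
```

step_arm:
  increments:
    - {"travel": [0, 0, 0.05], "twist": [0, 0, 0]}
    - {"travel": [0, 0, 0.09], "twist": [0, 0, -0.15]}
    - {"travel": [0.4, -0.68, 0.09], "twist": [0, 0, -1.35]}
    - {"travel": [0.4, -0.68, 0.09], "twist": [0, 0, -1.35]}
    - {"travel": [0.4, -0.68, 0.09], "twist": [0, 0, -1.35]}
    - {"travel": [0.4, -0.68, 0.09], "twist": [0, 0, -1.35]}
    - {"travel": [0.4, -0.68, 0.09], "twist": [0, 0, -1.35]}
    - {"travel": [0.4, -0.68, 0.09], "twist": [0, 0, -1.35]}
    - {"travel": [0.4, -0.68, 0.09], "twist": [0, 0, -1.35]}
    - {"travel": [0.4, -0.68, 0.09], "twist": [0, 0, -1.35]}
    - {"travel": [0.4, -0.68, 0.09], "twist": [0, 0, -1.35]}
    - {"travel": [0.4, -0.68, 0.09], "twist": [0, 0, -1.35]}
    - {"travel": [0.4, -0.68, 0.09], "twist": [0, 0, -1.35]}
    - {"travel": [0.4, -0.68, 0.09], "twist": [0, 0, -1.35]}
    - {"travel": [0.4, -0.68, 0.09], "twist": [0, 0, -1.35]}
    - {"travel": [0.4, -0.68, 0.09], "twist": [0, 0, -1.35]}
    - {"travel": [0.4, -0.68, 0.09], "twist": [0, 0, -1.35]}
    - {"travel": [0.4, -0.68, 0.09], "twist": [0, 0, -1.35]}
    - {"travel": [0.4, -0.68, 0.09], "twist": [0, 0, -1.35]}
    - {"travel": [0.4, -0.68, 0.09], "twist": [0, 0, -1.35]}
  fingers: 0

```text
clock: 2.1
tcp_pos: [0.5522, -0.2045, 0.3196]
tcp_rot: [-0.002, 0.738, 0.674, -0.001]
wrist_force: [0.3, 0.8, -0.5]
width: 0.0859
grasp_force: 0.0
```

Run:
```python
from h import *
im=grab('wrist','w1'); cv2.imwrite('pics/w1b.png',cv2.resize(im['color'][:,:,::-1],(800,600)))
print(im['P'],im['Rm'].round(2).tolist(),im['hand_eye'])
```

```text
[ 0.55885525 -0.12960299  0.46299737] [[1.0, 0.09, 0.03], [-0.09, 0.95, 0.29], [-0.0, -0.29, 0.96]] [[-6.09643289e-04  9.55353220e-01  2.95465486e-01  7.53202673e-02]
 [ 9.99999719e-01  4.53388239e-04  5.97353028e-04 -5.70127668e-04]
 [ 4.36722562e-04  2.95465768e-01 -9.55353228e-01 -1.43321623e-01]
 [ 0.00000000e+00  0.00000000e+00  0.00000000e+00  1.00000000e+00]]
```

View pics/w1b.png

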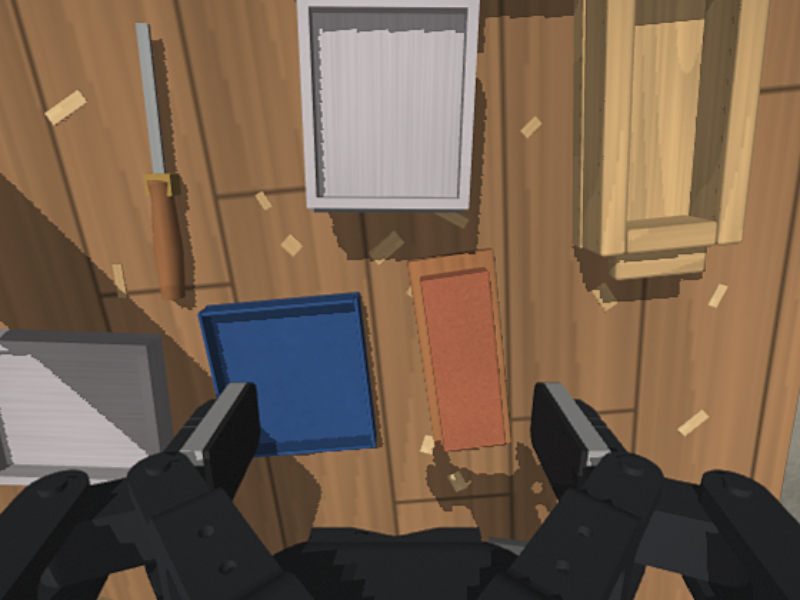

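Run:
```python
from h import *
w=load('w1')
g=lambda u,v,z:atz(w,(u*.7,v*.7),z).round(4)
print('rear',g(308,210,.082),g(469,208,.082)); print('stack bottom-ish left edge',g(298,0,.082),g(479,0,.082))
print('blue',g(200,312,.026),g(360,293,.026),g(377,447,.026)); print('wst',g(427,277,.036),g(488,268,.036))
print(manip.sense()['joints'])
```

```text
rear [ 0.4842 -0.1648  0.082 ] [ 0.6135 -0.175   0.082 ]
stack bottom-ish left edge [ 0.4986 -0.0175  0.082 ] [ 0.6271 -0.0294  0.082 ]
blue [ 0.3523 -0.2589  0.026 ] [ 0.5121 -0.2538  0.026 ] [ 0.5108 -0.4284  0.026 ]
wst [ 0.5778 -0.241   0.036 ] [ 0.6353 -0.2375  0.036 ]
[-3.53488307e-01  4.15535319e-01  4.80352278e-01  1.63777831e+00
  3.27691262e-04  1.30671268e+00]
```

step_arm:
  increments:
    - {"travel": [0, -0.004, -0.05], "twist": [0, 0, 0]}
    - {"travel": [0, -0.004, -0.1], "twist": [0, 0, 0]}
    - {"travel": [0, -0.004, -0.15], "twist": [0, 0, 0]}
    - {"travel": [0, -0.004, -0.2], "twist": [0, 0, 0]}
    - {"travel": [0, -0.004, -0.24], "twist": [0, 0, 0]}
    - {"travel": [0, -0.004, -0.26], "twist": [0, 0, 0]}
    - {"travel": [0, -0.004, -0.26], "twist": [0, 0, 0]}
    - {"travel": [0, 0.01, -0.26], "twist": [0, 0, 0]}
    - {"travel": [0, 0.02, -0.26], "twist": [0, 0, 0]}
    - {"travel": [0.001, 0.03, -0.26], "twist": [0, 0, 0]}
    - {"travel": [0.002, 0.04, -0.26], "twist": [0, 0, 0]}
    - {"travel": [0.002, 0.05, -0.26], "twist": [0, 0, 0]}
    - {"travel": [0.002, 0.05, -0.26], "twist": [0, 0, 0]}

```text
clock: 3.45
tcp_pos: [0.5548, -0.1519, 0.0619]
tcp_rot: [-0.0, 0.737, 0.676, 0.001]
wrist_force: [0.3, -0.5, 1.0]
width: 0.0859
grasp_force: 0.0
```

Run:
```python
from h import *
grab('wrist','w2');grab('scene','s2')
a=cv2.imread('pics/s2.png')[150:310,130:370];b=cv2.imread('pics/w2.png')
cv2.imwrite('pics/m2.png',np.hstack([cv2.resize(a,(420,300)),cv2.resize(b,(378,300))[:,:]]))
```

```text
(no output)
```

View pics/m2.png

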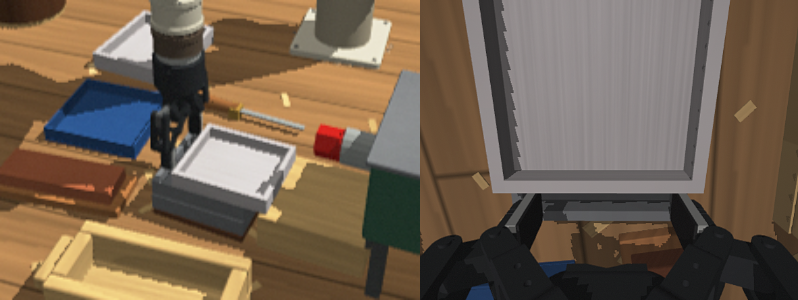

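The scene crop shows both fingers against the top tray's rear rim. The tray has moved forward about 30 mm and the lower two are undisturbed. The wrist view shows it square to the fingers, so I'll keep pushing.

step_arm:
  increments:
    - {"travel": [0.001, 0.01, 0], "twist": [0, 0, 0]}
    - {"travel": [0.001, 0.02, 0], "twist": [0, 0, 0]}
    - {"travel": [0.002, 0.03, 0], "twist": [0, 0, 0.005]}
    - {"travel": [0.003, 0.04, 0], "twist": [0, 0, 0.01]}
    - {"travel": [0.003, 0.05, 0], "twist": [0, 0, 0.015]}
    - {"travel": [0.004, 0.06, 0], "twist": [0, 0, 0.02]}
    - {"travel": [0.004, 0.07, 0], "twist": [0, 0, 0.025]}
    - {"travel": [0.005, 0.08, 0], "twist": [0, 0, 0.03]}
    - {"travel": [0.005, 0.088, 0], "twist": [0, 0, 0.03]}
    - {"travel": [0.006, 0.096, 0], "twist": [0, 0, 0.03]}
    - {"travel": [0.006, 0.104, 0], "twist": [0, 0, 0.03]}
    - {"travel": [0.007, 0.112, 0], "twist": [0, 0, 0.03]}
    - {"travel": [0.007, 0.12, 0], "twist": [0, 0, 0.03]}
    - {"travel": [0.007, 0.12, 0], "twist": [0, 0, 0.03]}

```text
clock: 4.95
tcp_pos: [0.5614, -0.0323, 0.0612]
tcp_rot: [-0.001, 0.727, 0.687, 0.0]
wrist_force: [-1.6, 0.1, 0.2]
width: 0.0854
grasp_force: 0.0
```

Run:
```python
from h import *
im=grab('wrist','w3');grab('scene','s3')
a=cv2.imread('pics/s3.png')[150:310,170:410];b=cv2.imread('pics/w3.png')
cv2.imwrite('pics/m3.png',np.hstack([cv2.resize(a,(400,267)),cv2.resize(b,(356,267))]))
```

```text
(no output)
```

View pics/m3.png

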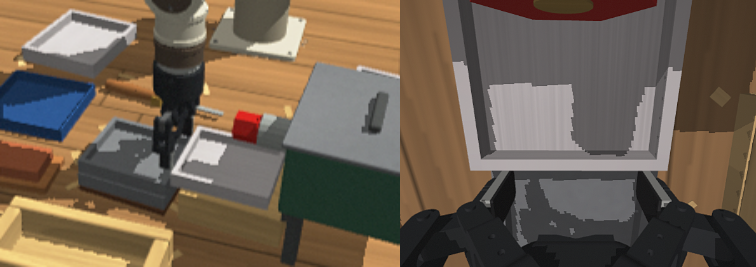

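The tray is nearly home with the lower stack unmoved. About 22 mm remain, so I'll go on gently.

step_arm:
  increments:
    - {"travel": [0, 0.006, 0], "twist": [0, 0, 0]}
    - {"travel": [0, 0.012, 0], "twist": [0, 0, 0]}
    - {"travel": [0, 0.016, 0], "twist": [0, 0, 0]}
    - {"travel": [0, 0.018, 0], "twist": [0, 0, 0]}
    - {"travel": [0, 0.018, 0], "twist": [0, 0, 0]}

```text
clock: 5.55
tcp_pos: [0.5615, -0.0153, 0.0614]
tcp_rot: [-0.0, 0.728, 0.686, 0.0]
wrist_force: [0.7, -0.9, 0.8]
width: 0.0857
grasp_force: 0.3
```

step_arm:
  increments:
    - {"travel": [0, 0.002, 0], "twist": [0, 0, 0]}
    - {"travel": [0, 0.003, 0], "twist": [0, 0, 0]}
    - {"travel": [0, 0.003, 0], "twist": [0, 0, 0]}

```text
clock: 5.85
tcp_pos: [0.5615, -0.0128, 0.0614]
tcp_rot: [0.0, 0.728, 0.686, 0.0]
wrist_force: [-0.4, -1.6, 0.2]
width: 0.0854
grasp_force: 1.0
```

step_arm:
  increments:
    - {"travel": [0, 0.001, 0], "twist": [0, 0, 0]}
    - {"travel": [0, 0.002, 0], "twist": [0, 0, 0]}
    - {"travel": [0, 0.002, 0], "twist": [0, 0, 0]}

```text
clock: 6.15
tcp_pos: [0.5615, -0.0108, 0.0614]
tcp_rot: [0.0, 0.728, 0.686, 0.0]
wrist_force: [-0.7, -1.8, 0.8]
width: 0.0855
grasp_force: 1.2
```

step_arm:
  increments:
    - {"travel": [0, 0.001, 0], "twist": [0, 0, 0]}
    - {"travel": [0, 0.002, 0], "twist": [0, 0, 0]}
    - {"travel": [0, 0.003, 0], "twist": [0, 0, 0]}
    - {"travel": [0, 0.003, 0], "twist": [0, 0, 0]}

```text
clock: 6.55
tcp_pos: [0.5615, -0.0079, 0.0614]
tcp_rot: [0.0, 0.728, 0.686, -0.0]
wrist_force: [-0.6, -3.3, 2.2]
width: 0.0851
grasp_force: 1.6
```

Run:
```python
from h import *
grab('scene','s4'); im=grab('wrist','w4'); t=grab('top','t4')
a=cv2.imread('pics/s4.png')[180:300,230:410];b=cv2.imread('pics/w4.png')
cv2.imwrite('pics/m4.png',np.hstack([cv2.resize(a,(400,267)),cv2.resize(b,(356,267))]))
print(manip.sense()['wrist_force'])
```

```text
[ 0.18591373 -3.84769495  1.49331798]
```

View pics/m4.png

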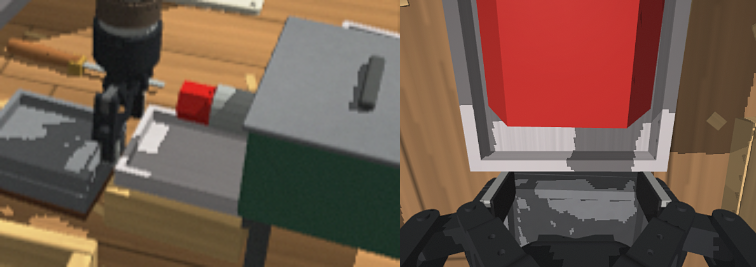

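Run:
```python
from h import *
w=load('w4'); k=560/356
g=lambda u,v,z:atz(w,((u-400)*k,v*k),z).round(4)
print('rear',g(470,171,.080),g(668,171,.080)); print('plug top edge',g(508,127,.169),g(628,127,.169)); print('plug side corners',g(478,0,.15))
# head flat edges via red mask
c=w['color'].astype(int); m=(c[...,0]>150)&(c[...,1]<80)&(c[...,2]<80)
for r in (20,60,100,150,180,195):
    x=np.where(m[r])[0]; print(r,x.min() if len(x) else None,x.max() if len(x) else None, [atz(w,(q,r),.169).round(4).tolist() for q in((x.min(),x.max()) if len(x) else ())])
t=load('t4');cv2.imwrite('pics/c4.png',cv2.resize(cv2.imread('pics/t4.png')[165:255,200:340],None,fx=5,fy=5,interpolation=cv2.INTER_CUBIC))
```

```text
rear [0.4913 0.0069 0.08  ] [ 0.6228 -0.0009  0.08  ]
plug top edge [0.5527 0.0583 0.169 ] [0.574 0.057 0.169]
plug side corners [0.5438 0.0839 0.15  ]
20 123 374 [[0.551, 0.0765, 0.169], [0.5752, 0.075, 0.169]]
60 127 370 [[0.5507, 0.0729, 0.169], [0.5749, 0.0715, 0.169]]
100 132 366 [[0.5505, 0.0692, 0.169], [0.5746, 0.0677, 0.169]]
150 137 361 [[0.55, 0.064, 0.169], [0.5742, 0.0626, 0.169]]
180 152 358 [[0.5511, 0.0607, 0.169], [0.5739, 0.0593, 0.169]]
195 166 357 [[0.5524, 0.0589, 0.169], [0.5738, 0.0576, 0.169]]
```

View pics/c4.png

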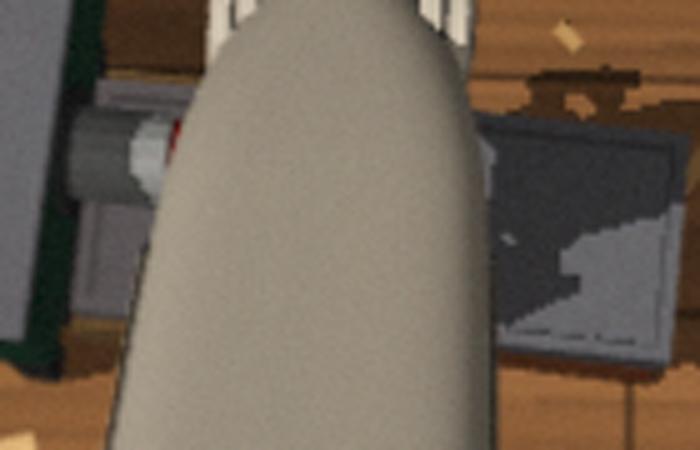

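The rear rim sits 54.7 mm behind the plug's end face, against 54 mm expected at the stop, so the tray is in place. The offset in x is about 3 mm and the yaw is square. I'll back off, rise, and hover tilted by +30°.

step_arm:
  increments:
    - {"travel": [0, -0.03, 0], "twist": [0, 0, 0]}
    - {"travel": [0, -0.045, 0.01], "twist": [0, 0, 0]}
    - {"travel": [0, -0.045, 0.06], "twist": [0, 0, 0]}
    - {"travel": [0, -0.045, 0.11], "twist": [0, 0, 0]}
    - {"travel": [0, -0.045, 0.16], "twist": [0, 0, 0]}
    - {"travel": [0, -0.045, 0.21], "twist": [0, 0, 0]}
    - {"travel": [0.01, 0, 0.2], "twist": [0.009, 0.13, 0]}
    - {"travel": [0.02, 0.04, 0.2], "twist": [0.017, 0.26, 0]}
    - {"travel": [0.03, 0.078, 0.2], "twist": [0.026, 0.39, 0]}
    - {"travel": [0.0415, 0.078, 0.2], "twist": [0.0346, 0.5225, 0]}
    - {"travel": [0.0415, 0.078, 0.2], "twist": [0.0346, 0.5225, 0]}
    - {"travel": [0.0415, 0.078, 0.2], "twist": [0.0346, 0.5225, 0]}
    - {"travel": [0.0415, 0.078, 0.2], "twist": [0.0346, 0.5225, 0]}

```text
clock: 8.0
tcp_pos: [0.5778, 0.0687, 0.2425]
tcp_rot: [-0.179, 0.707, 0.665, -0.162]
wrist_force: [-0.4, -0.7, 1.1]
width: 0.0857
grasp_force: 0.0
```

Run:
```python
from h import *
s=manip.sense(); r=rot(s['tcp_rot']); print(s['joints'],s['tcp_pos'],r.round(4).tolist())
im=grab('wrist','w5'); cv2.imwrite('pics/w5b.png',im['color'][:,:,::-1])
t=grab('top','t5')
c=t['color'].astype(int);
```

```text
[0.07946845 0.88049161 0.97648805 2.15002931 0.07462613 1.69302235] [0.57777015 0.06871105 0.24252043] [[0.0633, 0.8816, -0.4678], [0.998, -0.0518, 0.0375], [0.0089, -0.4692, -0.883]]
```

View pics/w5b.png

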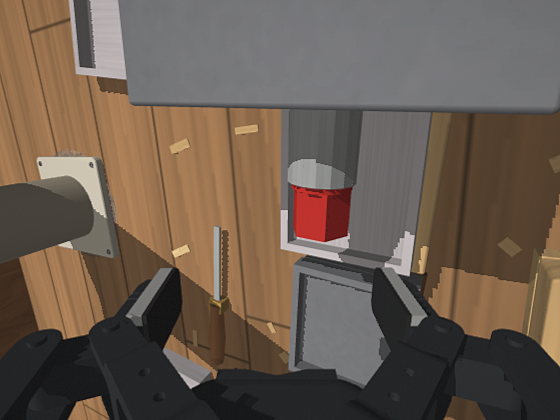

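```bash
cat > kin.py <<'E'
import numpy as np
from scipy.optimize import least_squares,fsolve
D=[((.152**2+.476**2)**.5,.231,.241,.005,1.335),((.5522**2+.2045**2)**.5,.3196,.41554,.48035,1.63778),((.57777**2+.0687**2)**.5,.2425,.8805,.97649,2.15003)]
def fk(q,j): 
    A,B,h,L2,L3=q; a,b,c=j; f=a-b; p=f+c
    return np.array([A*np.sin(a)+B*np.cos(a)+L2*np.cos(f)+L3*np.cos(p), h+A*np.cos(a)-B*np.sin(a)-L2*np.sin(f)-L3*np.sin(p)])
s=least_squares(lambda q:np.concatenate([fk(q,d[2:])-d[:2] for d in D]),[.3,.05,.15,.3,.25])
def ik(r,z,tilt,g): return fsolve(lambda j:np.r_[fk(s.x,j)-[r,z], j[0]-j[1]+j[2]-np.pi/2-tilt],g)
E
python3 - <<'E'
from kin import *
print(s.x.round(3),s.fun.round(4))
for y in (.072,.064):
  for th in(30,27,24,0,-30,-40):
    t=np.radians(th); x=.5643-.022*np.sin(t); z=.15-.022*np.cos(t); print(y,th,ik(np.hypot(x,y),z,t,[.9,.7,1.6]).round(3))
for d in(.03,.06,.1): 
    t=np.radians(30); print('back',d,ik(.558-0+d*.5,.131+d*.866,t,[.9,.9,2.1]).round(3))
E
```

```text
[0.485 0.002 0.249 0.393 0.397] [ 0.     -0.0003 -0.      0.0007 -0.0001 -0.0003]
0.072 30 [0.873 0.656 1.878]
0.072 27 [0.824 0.587 1.804]
0.072 24 [0.778 0.519 1.731]
0.072 0 [0.445 0.023 1.149]
0.072 -30 [ 0.162 -0.536  0.349]
0.072 -40 [ 0.131 -0.708  0.033]
0.064 30 [0.87  0.651 1.876]
0.064 27 [0.822 0.582 1.802]
0.064 24 [0.775 0.515 1.729]
0.064 0 [0.443 0.02  1.148]
0.064 -30 [ 0.161 -0.538  0.348]
0.064 -40 [ 0.129 -0.711  0.033]
back 0.03 [0.901 0.78  1.973]
back 0.06 [0.943 0.93  2.081]
back 0.1 [1.043 1.223 2.274]
```

step_arm:
  increments:
    - {"travel": [0.002, 0.002, -0.03], "twist": [0, 0, 0]}
    - {"travel": [0.005, 0.002, -0.055], "twist": [0, 0, 0]}
    - {"travel": [0.005, 0.002, -0.055], "twist": [0, 0, 0]}

```text
clock: 8.4
tcp_pos: [0.5817, 0.0704, 0.1861]
tcp_rot: [-0.18, 0.707, 0.664, -0.164]
wrist_force: [-0.7, -0.5, 0.6]
width: 0.0848
grasp_force: 0.0
```

```bash
cat > st.py <<'E'
from h import *
s=manip.sense(); r=rot(s['tcp_rot']); yaw=np.radians(-3.8)
e=np.array([np.cos(yaw),np.sin(yaw),0]);u=np.array([-np.sin(yaw),np.cos(yaw),0]);zz=np.array([0,0,1.])
def tgt(th):
    t=np.radians(th); tz=-np.sin(t)*e-np.cos(t)*zz; ty=np.cos(t)*e-np.sin(t)*zz
    return np.c_[np.cross(ty,tz),ty,tz]
def show(th,G,off=.022,back=0):
    T=tgt(th); p=np.array(G)+T[:,2]*(off-back)
    print('tcp',np.round(s['tcp_pos'],4),'tilt',np.degrees(np.arctan2(-r[:,2]@e,-r[2,2])).round(2),'j',np.round(s['joints'],3),'F',np.round(s['wrist_force'],1),s['width'],s['grasp_force'])
    print('need travel',(p-s['tcp_pos']).round(4),'twist',R.from_matrix(T@r.T).as_rotvec().round(4))
E
python3 -c "
from st import *
show(30,(.5643,.072,.15),back=.06);show(30,(.5643,.072,.15))"
```

```text
tcp [0.5817 0.0704 0.1861] tilt 28.19 j [0.082 0.889 0.848 2.016 0.075 1.695] F [-0.7 -0.5  0.6] 0.08475457147215883 0.0
need travel [ 0.0016  0.0003 -0.0031] twist [-0.0059  0.032  -0.0028]
tcp [0.5817 0.0704 0.1861] tilt 28.19 j [0.082 0.889 0.848 2.016 0.075 1.695] F [-0.7 -0.5  0.6] 0.08475457147215883 0.0
need travel [-0.0283  0.0023 -0.0551] twist [-0.0059  0.032  -0.0028]
```

step_arm:
  increments:
    - {"travel": [0, 0, -0.003], "twist": [-0.006, 0.032, -0.003]}
    - {"travel": [-0.008, 0.001, -0.018], "twist": [-0.006, 0.032, -0.003]}
    - {"travel": [-0.016, 0.002, -0.033], "twist": [-0.006, 0.032, -0.003]}
    - {"travel": [-0.023, 0.002, -0.046], "twist": [-0.006, 0.032, -0.003]}
    - {"travel": [-0.028, 0.002, -0.055], "twist": [-0.006, 0.032, -0.003]}
    - {"travel": [-0.028, 0.002, -0.055], "twist": [-0.006, 0.032, -0.003]}

```text
clock: 9.0
tcp_pos: [0.5545, 0.0727, 0.1331]
tcp_rot: [-0.188, 0.705, 0.66, -0.176]
wrist_force: [-1.1, -0.2, -0.2]
width: 0.0854
grasp_force: 0.0
```

```bash
python3 -c "
from st import *
show(30,(.5643,.072,.15)); grab('wrist','w6')
im=load('w6'); c=im['color'].astype(int); m=(c[...,0]>120)&(c[...,1]<80)&(c[...,2]<80); v,u=np.where(m); print(u.min(),u.max(),v.min(),v.max(),np.median(u))
G=np.array([.5645,.0747,.15])
print(proj(im,[G-.017*np.array([.066,.998,0]),s['tcp_pos']]))"
```

```text
tcp [0.5545 0.0727 0.1331] tilt 29.84 j [0.089 0.861 0.642 1.867 0.077 1.705] F [-1.1 -0.2 -0.2] 0.0853824372038456 0.0
need travel [-0.0011  0.0001 -0.0022] twist [-0.0002  0.0028 -0.0001]
227 304 258 355 258.0
[[278.70331341 321.21578149]
 [278.13674357 271.02008308]]
```

View pics/w6.png

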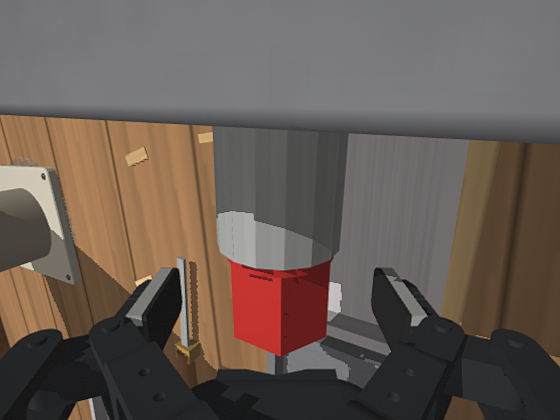

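The head (columns 232–330) sits centred between the open pads (180–375), with its side flats parallel to them. Closing.

step_arm:
  increments:
    - {"travel": [-0.001, 0, -0.002], "twist": [0, 0, 0]}
    - {"travel": [-0.001, 0, -0.002], "twist": [0, 0, 0]}
    - {"travel": [-0.001, 0, -0.002], "twist": [0, 0, 0]}
    - {"travel": [-0.001, 0, -0.002], "twist": [0, 0, 0]}
    - {"travel": [-0.001, 0, -0.002], "twist": [0, 0, 0]}
    - {"travel": [-0.001, 0, -0.002], "twist": [0, 0, 0]}
  fingers: 1

```text
clock: 9.65
tcp_pos: [0.554, 0.0728, 0.1292]
tcp_rot: [-0.189, 0.705, 0.66, -0.177]
wrist_force: [-0.7, -0.8, 5.6]
width: 0.0371
grasp_force: 60.0
```

Run:
```python
from st import *
show(30,(.5643,.072,.15))
# incremental path: rotate about plug axis -u, from now; axis through G
G=np.array([.5643,.072,.15]); p=np.array(s['tcp_pos'])
for a in range(6,67,6):
    th=-np.radians(a); Rr=R.from_rotvec(u*th); q=G+Rr.apply(p-G)-u*.004*a/60
    print(a,(q-p).round(4),(u*th).round(4))
```

```text
tcp [0.554  0.0728 0.1292] tilt 29.94 j [0.089 0.864 0.635 1.86  0.077 1.705] F [-0.7 -0.8  5.6] 0.03714349691524699 59.99119791900739
need travel [-0.0007 -0.      0.0018] twist [ 0.0001  0.001  -0.0007]
6 [ 0.0022 -0.0005 -0.001 ] [-0.0069 -0.1045 -0.    ]
12 [ 0.0045 -0.0011 -0.0017] [-0.0139 -0.209  -0.    ]
18 [ 0.0068 -0.0017 -0.0022] [-0.0208 -0.3135 -0.    ]
24 [ 0.0092 -0.0022 -0.0024] [-0.0278 -0.418  -0.    ]
30 [ 0.0116 -0.0028 -0.0024] [-0.0347 -0.5224 -0.    ]
36 [ 0.014  -0.0033 -0.0021] [-0.0416 -0.6269 -0.    ]
42 [ 0.0164 -0.0039 -0.0016] [-0.0486 -0.7314 -0.    ]
48 [ 0.0186 -0.0044 -0.0008] [-0.0555 -0.8359 -0.    ]
54 [ 0.0208 -0.005   0.0002] [-0.0625 -0.9404 -0.    ]
60 [ 0.0229 -0.0055  0.0014] [-0.0694 -1.0449 -0.    ]
66 [ 0.0248 -0.0061  0.0029] [-0.0763 -1.1494 -0.    ]
```

step_arm:
  increments:
    - {"travel": [0.0022, -0.0005, -0.001], "twist": [-0.0069, -0.1045, 0]}
    - {"travel": [0.0045, -0.0011, -0.0017], "twist": [-0.0139, -0.209, 0]}
    - {"travel": [0.0068, -0.0017, -0.0022], "twist": [-0.0208, -0.3135, 0]}
    - {"travel": [0.0092, -0.0022, -0.0024], "twist": [-0.0278, -0.418, 0]}
    - {"travel": [0.0116, -0.0028, -0.0024], "twist": [-0.0347, -0.5224, 0]}

```text
clock: 10.15
tcp_pos: [0.5663, 0.0704, 0.1255]
tcp_rot: [0.002, 0.73, 0.683, 0.002]
wrist_force: [2.9, 0.6, -5.2]
width: 0.0371
grasp_force: 61.7
```

step_arm:
  increments:
    - {"travel": [0.0024, -0.0005, 0.0003], "twist": [-0.0069, -0.1045, 0]}
    - {"travel": [0.0048, -0.0011, 0.0008], "twist": [-0.0139, -0.209, 0]}
    - {"travel": [0.007, -0.0017, 0.0016], "twist": [-0.0208, -0.3135, 0]}
    - {"travel": [0.0092, -0.0022, 0.0026], "twist": [-0.0278, -0.418, 0]}
    - {"travel": [0.0113, -0.0028, 0.0038], "twist": [-0.0347, -0.5224, 0]}
    - {"travel": [0.0113, -0.0028, 0.0038], "twist": [-0.0347, -0.5224, 0]}

```text
clock: 10.75
tcp_pos: [0.5759, 0.0672, 0.1287]
tcp_rot: [0.191, 0.705, 0.659, 0.178]
wrist_force: [8.6, 0.2, -9.9]
width: 0.0372
grasp_force: 62.6
```

```bash
python3 -c "
from st import *
show(-30,(.564,.068,.15),off=.024)
grab('wrist','w7')"
```

```text
tcp [0.5759 0.0672 0.1287] tilt -30.27 j [ 0.181  0.159 -0.55   0.347 -0.124  1.786] F [ 8.6  0.2 -9.9] 0.037235734535468204 62.61409936618293
need travel [ 0.0001 -0.      0.0006] twist [0.0006 0.0047 0.0003]
```

View pics/w7.png

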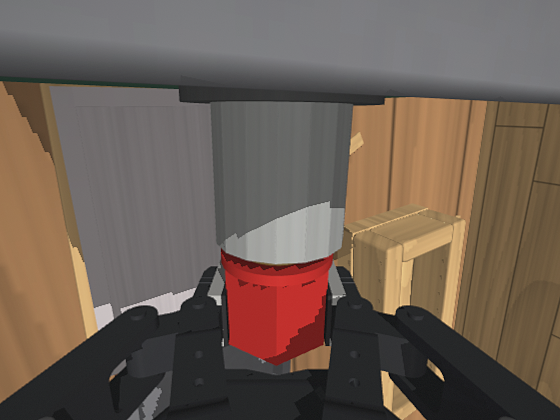

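The plug has turned with the hand: the flange now stands off the neck mouth at (275,265) and the grip is still square. I'll open and swing back 60° around the axis, since the open fingers clear the head, and then regrip.

step_arm:
  increments:
    - {"travel": [0, 0, 0], "twist": [0, 0, 0]}
    - {"travel": [0, 0, 0], "twist": [0, 0, 0]}
    - {"travel": [0, 0, 0], "twist": [0, 0, 0]}
    - {"travel": [0, 0, 0], "twist": [0, 0, 0]}
    - {"travel": [0, 0, 0], "twist": [0, 0, 0]}
    - {"travel": [0, 0, 0], "twist": [0, 0, 0]}
  fingers: 0

```text
clock: 11.4
tcp_pos: [0.5771, 0.0674, 0.1297]
tcp_rot: [0.19, 0.705, 0.66, 0.177]
wrist_force: [0.5, 0.4, -0.5]
width: 0.0854
grasp_force: 0.0
```

step_arm:
  increments:
    - {"travel": [-0.003, 0.0002, -0.0015], "twist": [0.0092, 0.1393, 0]}
    - {"travel": [-0.0062, 0.0004, -0.0025], "twist": [0.0184, 0.2787, 0]}
    - {"travel": [-0.0095, 0.0006, -0.0031], "twist": [0.0276, 0.418, 0]}
    - {"travel": [-0.0128, 0.0008, -0.0032], "twist": [0.0369, 0.5574, 0]}
    - {"travel": [-0.0162, 0.0011, -0.0029], "twist": [0.0461, 0.6967, 0]}
    - {"travel": [-0.0194, 0.0013, -0.002], "twist": [0.0553, 0.836, 0]}
    - {"travel": [-0.0225, 0.0015, -0.0008], "twist": [0.0645, 0.9754, 0]}
    - {"travel": [-0.024, 0.0016, 0], "twist": [0.0691, 1.0451, 0]}
    - {"travel": [-0.024, 0.0016, 0], "twist": [0.0691, 1.0451, 0]}
    - {"travel": [-0.024, 0.0016, 0], "twist": [0.0691, 1.0451, 0]}

```text
clock: 12.4
tcp_pos: [0.5532, 0.0689, 0.1283]
tcp_rot: [-0.188, 0.705, 0.66, -0.177]
wrist_force: [-0.1, -0.6, -0.2]
width: 0.0852
grasp_force: 0.0
```

```bash
python3 -c "
from st import *
show(30,(.5643,.068,.15),off=.024)
im=grab('wrist','w8'); c=im['color'].astype(int); m=(c[...,0]>90)&(c[...,1]<75)&(c[...,2]<75)&(c[...,0]>2*c[...,1])
n,l,st,ce=cv2.connectedComponentsWithStats(m.astype('uint8')); i=1+st[1:,4].argmax(); print(st[i])
for r in(290,310,330,340): x=np.where(l[r]==i)[0]; print(r,x.min() if len(x) else 0,x.max() if len(x) else 0)"
```

```text
tcp [0.5532 0.0689 0.1283] tilt 29.94 j [0.084 0.862 0.629 1.856 0.074 1.701] F [-0.1 -0.6 -0.2] 0.08523978693153175 0.0
need travel [-0.0009 -0.0002  0.0009] twist [ 0.0004  0.0011 -0.0008]
[ 222  256  107  109 7870]
290 229 319
310 231 327
330 232 327
340 233 327
```

Head columns 232–327, centred and parallel. Regrip and turn.

step_arm:
  increments:
    - {"travel": [0, 0, 0.001], "twist": [0, 0, 0]}
    - {"travel": [0, 0, 0.001], "twist": [0, 0, 0]}
    - {"travel": [0, 0, 0.001], "twist": [0, 0, 0]}
    - {"travel": [0, 0, 0.001], "twist": [0, 0, 0]}
    - {"travel": [0, 0, 0.001], "twist": [0, 0, 0]}
    - {"travel": [0, 0, 0.001], "twist": [0, 0, 0]}
  fingers: 1

```text
clock: 13.05
tcp_pos: [0.5534, 0.0691, 0.1318]
tcp_rot: [-0.188, 0.705, 0.661, -0.176]
wrist_force: [1.8, -0.3, 6.6]
width: 0.0376
grasp_force: 61.6
```

step_arm:
  increments:
    - {"travel": [0.0022, -0.0005, -0.001], "twist": [-0.0069, -0.1045, 0]}
    - {"travel": [0.0045, -0.0011, -0.0017], "twist": [-0.0139, -0.209, 0]}
    - {"travel": [0.0068, -0.0017, -0.0022], "twist": [-0.0208, -0.3135, 0]}
    - {"travel": [0.0092, -0.0022, -0.0024], "twist": [-0.0278, -0.418, 0]}
    - {"travel": [0.0116, -0.0028, -0.0024], "twist": [-0.0347, -0.5224, 0]}

```text
clock: 13.55
tcp_pos: [0.5647, 0.0661, 0.1268]
tcp_rot: [0.002, 0.73, 0.683, 0.001]
wrist_force: [5.8, 1.3, -10.2]
width: 0.037
grasp_force: 60.9
```

step_arm:
  increments:
    - {"travel": [0.0024, -0.0005, 0.0003], "twist": [-0.0069, -0.1045, 0]}
    - {"travel": [0.0048, -0.0011, 0.0008], "twist": [-0.0139, -0.209, 0]}
    - {"travel": [0.007, -0.0017, 0.0016], "twist": [-0.0208, -0.3135, 0]}
    - {"travel": [0.0092, -0.0022, 0.0026], "twist": [-0.0278, -0.418, 0]}
    - {"travel": [0.0113, -0.0028, 0.0038], "twist": [-0.0347, -0.5224, 0]}
    - {"travel": [0.0127, -0.003, 0.0047], "twist": [-0.0388, -0.5922, 0]}
    - {"travel": [0.0127, -0.003, 0.0047], "twist": [-0.0388, -0.5922, 0]}

```text
clock: 14.25
tcp_pos: [0.5758, 0.0628, 0.1315]
tcp_rot: [0.214, 0.698, 0.653, 0.2]
wrist_force: [5.9, 0.2, -7.5]
width: 0.0371
grasp_force: 62.9
```

```bash
python3 -c "
from st import *
show(-34,(.5643,.064,.15),off=.024); print(s['wrist_torque'],r.round(4).tolist())"
```

```text
tcp [0.5758 0.0628 0.1315] tilt -34.08 j [ 0.181  0.135 -0.619  0.237 -0.139  1.777] F [ 5.9  0.2 -7.5] 0.03710204388667481 62.88155141490279
need travel [ 0.0019  0.0003 -0.0014] twist [0.0011 0.0014 0.0005]
[-0.13519997  0.28808088 -0.24580087] [[0.0668, 0.8264, 0.5591], [0.9978, -0.0547, -0.0383], [-0.001, 0.5604, -0.8282]]
```

step_arm:
  increments:
    - {"travel": [0.001, -0.003, -0.001], "twist": [0, 0, 0]}
    - {"travel": [0.0005, -0.006, -0.001], "twist": [0, 0, 0]}
    - {"travel": [0.0005, -0.009, -0.001], "twist": [0, 0, 0]}
    - {"travel": [0.0003, -0.012, -0.001], "twist": [0, 0, 0]}
    - {"travel": [0.0003, -0.012, -0.001], "twist": [0, 0, 0]}

```text
clock: 14.75
tcp_pos: [0.5771, 0.0505, 0.1314]
tcp_rot: [0.214, 0.698, 0.653, 0.199]
wrist_force: [-0.5, -0.4, -2.9]
width: 0.037
grasp_force: 63.9
```

The plug is free of the thread. I'll draw it fully out, lift, level the hand and carry it over the blue tray.

step_arm:
  increments:
    - {"travel": [-0.0007, -0.01, 0], "twist": [0, 0, 0]}
    - {"travel": [-0.0014, -0.02, 0], "twist": [0, 0, 0]}
    - {"travel": [-0.002, -0.03, 0], "twist": [0, 0, 0]}
    - {"travel": [-0.003, -0.045, 0], "twist": [0, 0, 0]}
    - {"travel": [-0.003, -0.05, 0.01], "twist": [0, 0, 0]}
    - {"travel": [-0.01, -0.07, 0.05], "twist": [0.009, 0.13, 0]}
    - {"travel": [-0.03, -0.11, 0.07], "twist": [0.018, 0.27, 0]}
    - {"travel": [-0.05, -0.15, 0.07], "twist": [0.027, 0.41, 0]}
    - {"travel": [-0.065, -0.19, 0.07], "twist": [0.036, 0.55, 0]}
    - {"travel": [-0.08, -0.23, 0.07], "twist": [0.0393, 0.5938, 0]}
    - {"travel": [-0.095, -0.27, 0.07], "twist": [0.0393, 0.5938, 0]}
    - {"travel": [-0.11, -0.31, 0.07], "twist": [0.0393, 0.5938, 0]}
    - {"travel": [-0.125, -0.35, 0.07], "twist": [0.0393, 0.5938, 0]}
    - {"travel": [-0.14, -0.39, 0.07], "twist": [0.0393, 0.5938, 0]}
    - {"travel": [-0.146, -0.41, 0.07], "twist": [0.0393, 0.5938, 0]}
    - {"travel": [-0.146, -0.41, 0.07], "twist": [0.0393, 0.5938, 0]}
    - {"travel": [-0.146, -0.41, 0.07], "twist": [0.0393, 0.5938, 0]}

```text
clock: 16.45
tcp_pos: [0.4311, -0.3598, 0.2018]
tcp_rot: [-0.0, 0.731, 0.683, -0.0]
wrist_force: [1.2, 0.4, -1.6]
width: 0.0374
grasp_force: 63.8
```

```bash
python3 -c "
from st import *
show(0,(.431,-.36,.176),off=-.024)
im=grab('wrist','w9'); c=im['color'].astype(int); m=(c[...,0]>90)&(c[...,1]<75)&(c[...,2]<75)&(c[...,0]>2*c[...,1])
n,l,st,ce=cv2.connectedComponentsWithStats(m.astype('uint8')); i=1+st[1:,4].argmax(); print('red',st[i])
b=(c[...,2]>60)&(c[...,2]>1.8*c[...,0]); v,uu=np.where(b); print('blue',uu.min(),uu.max(),v.min(),v.max(),b.sum())
Q=[(.351,-.257),(.511,-.257),(.511,-.43),(.351,-.43)]
print('expected tray corners',proj(im,[(x,y,.026) for x,y in Q]).round(0).tolist())"
```

```text
tcp [ 0.4311 -0.3598  0.2018] tilt 0.01 j [-0.695  0.376  0.116  1.311  0.     0.943] F [ 1.2  0.4 -1.6] 0.0373930394248173 63.83594171551522
need travel [-0.0001 -0.0002 -0.0018] twist [-0.0001 -0.0001  0.0017]
red [ 221  227  112  133 9389]
blue 181 354 74 255 20368
expected tray corners [[182.0, 84.0], [358.0, 71.0], [357.0, 247.0], [207.0, 256.0]]
```

The plug is held (63.8 N, weight visible in the force) and the blue tray's pixels match the measured corners. Lowering.

step_arm:
  increments:
    - {"travel": [0, 0, -0.04], "twist": [0, 0, 0]}
    - {"travel": [0, 0, -0.08], "twist": [0, 0, 0]}
    - {"travel": [0, 0, -0.12], "twist": [0, 0, 0]}
    - {"travel": [0, 0, -0.15], "twist": [0, 0, 0]}
    - {"travel": [0, 0, -0.17], "twist": [0, 0, 0]}
    - {"travel": [0, 0, -0.18], "twist": [0, 0, 0]}
    - {"travel": [0, 0, -0.185], "twist": [0, 0, 0]}
    - {"travel": [0, 0, -0.185], "twist": [0, 0, 0]}

```text
clock: 17.3
tcp_pos: [0.4322, -0.3585, 0.0172]
tcp_rot: [-0.0, 0.73, 0.684, -0.0]
wrist_force: [-0.4, 0.4, -1.1]
width: 0.037
grasp_force: 63.9
```

step_arm:
  increments:
    - {"travel": [0, 0, -0.001], "twist": [0, 0, 0]}
    - {"travel": [0, 0, -0.003], "twist": [0, 0, 0]}
    - {"travel": [0, 0, -0.003], "twist": [0, 0, 0]}

```text
clock: 17.6
tcp_pos: [0.432, -0.3592, 0.0146]
tcp_rot: [0.0, 0.73, 0.683, -0.0]
wrist_force: [-0.1, -0.7, -1.4]
width: 0.0376
grasp_force: 63.9
```

step_arm:
  increments:
    - {"travel": [0, 0, -0.001], "twist": [0, 0, 0]}
    - {"travel": [0, 0, -0.003], "twist": [0, 0, 0]}
    - {"travel": [0, 0, -0.003], "twist": [0, 0, 0]}

```text
clock: 17.9
tcp_pos: [0.4314, -0.3587, 0.0107]
tcp_rot: [-0.0, 0.73, 0.683, -0.0]
wrist_force: [-0.4, -0.0, -3.1]
width: 0.0371
grasp_force: 63.9
```

step_arm:
  increments:
    - {"travel": [0, 0, -0.001], "twist": [0, 0, 0]}
    - {"travel": [0, 0, -0.002], "twist": [0, 0, 0]}
    - {"travel": [0, 0, -0.003], "twist": [0, 0, 0]}
    - {"travel": [0, 0, -0.003], "twist": [0, 0, 0]}

```text
clock: 18.3
tcp_pos: [0.4315, -0.3587, 0.0077]
tcp_rot: [-0.0, 0.73, 0.683, -0.0]
wrist_force: [0.7, -0.0, -2.4]
width: 0.0369
grasp_force: 63.9
```

step_arm:
  increments:
    - {"travel": [0, 0, -0.001], "twist": [0, 0, 0]}
    - {"travel": [0, 0, -0.002], "twist": [0, 0, 0]}
    - {"travel": [0, 0, -0.002], "twist": [0, 0, 0]}

```text
clock: 18.6
tcp_pos: [0.4317, -0.3589, 0.0065]
tcp_rot: [0.0, 0.73, 0.683, -0.0]
wrist_force: [-1.7, 1.2, 3.2]
width: 0.037
grasp_force: 64.8
```

Contact is felt at TCP z 6.5 mm. Releasing, then rising.

step_arm:
  increments:
    - {"travel": [0, 0, 0], "twist": [0, 0, 0]}
    - {"travel": [0, 0, 0], "twist": [0, 0, 0]}
    - {"travel": [0, 0, 0], "twist": [0, 0, 0]}
    - {"travel": [0, 0, 0], "twist": [0, 0, 0]}
    - {"travel": [0, 0, 0], "twist": [0, 0, 0]}
    - {"travel": [0, 0, 0], "twist": [0, 0, 0]}
    - {"travel": [0, 0, 0.01], "twist": [0, 0, 0]}
    - {"travel": [0, 0, 0.03], "twist": [0, 0, 0]}
    - {"travel": [0, 0, 0.07], "twist": [0, 0, 0]}
    - {"travel": [0, 0, 0.12], "twist": [0, 0, 0]}
    - {"travel": [0, 0, 0.17], "twist": [0, 0, 0]}
    - {"travel": [0, 0, 0.2], "twist": [0, 0, 0]}
    - {"travel": [0, 0, 0.2], "twist": [0, 0, 0]}
    - {"travel": [0, 0, 0.2], "twist": [0, 0, 0]}
    - {"travel": [0, 0, 0.2], "twist": [0, 0, 0]}
  fingers: 0

```text
clock: 20.1
tcp_pos: [0.4308, -0.3582, 0.2047]
tcp_rot: [-0.002, 0.73, 0.683, -0.001]
wrist_force: [0.1, -0.2, -0.2]
width: 0.0854
grasp_force: 0.0
```

```bash
python3 -c "
from st import *
print(s['tcp_pos'],s['width'])
for k in range(2):
  im=grab('wrist','w10'); c=im['color'].astype(int); m=(c[...,0]>90)&(c[...,1]<75)&(c[...,2]<75)&(c[...,0]>2*c[...,1])
  n,l,st,ce=cv2.connectedComponentsWithStats(m.astype('uint8')); i=1+st[1:,4].argmax(); print('red',st[i],ce[i],atz(im,ce[i],.03))
sc=grab('scene','s10');c=sc['color'].astype(int); m=(c[...,0]>110)&(c[...,1]<50)&(c[...,2]<50)
n,l,st,ce=cv2.connectedComponentsWithStats(m.astype('uint8'))
for i in range(1,n):
  if st[i,4]>15: print('scene red',st[i],ce[i],atz(sc,ce[i],.03))
# tray: overlay check of expected rim corners brightness edges
"
```

```text
[ 0.43083356 -0.35815745  0.20467637] 0.08536310342721827
red [ 267  146   50   50 1155] [290.96623377 170.42857143] [ 0.44519093 -0.34148301  0.03      ]
red [ 267  146   50   50 1185] [291.25907173 170.47172996] [ 0.44517464 -0.34123196  0.03      ]
scene red [182 202  16  14 138] [189.21014493 208.7173913 ] [ 0.44404421 -0.34456587  0.03      ]
```

```bash
python3 -c "
from workcell import manip
print(manip.hand_in())"
```

```text
the job is handed in; nothing more can be done
None
```

The job is handed in, and no verdict came back: the drip tray was pushed to the stop under the neck, and the plug was unscrewed, drawn out and released in the blue tray, about 14 mm off its middle. I did not re-measure the drip tray or the lower trays at the end, and I viewed 12 pictures, over the limit of 10.

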